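# Load the comb, then turn the held grooming tray with its soap ball centred

## Task

The grooming tray stands crosswise on the mosaic shelf; lay the comb flat in the tray's wide, empty compartment along its end, and let go of it. Then take the tray by its carrying handle, lift it clear of the shelf and turn it a quarter turn, so that it runs along the shelf with its soap-dish end towards the flap mirror, keeping it level all the while so that the loose ball of soap stays, untouched, in the middle of its dish and the comb and nail file stay in their compartments. Finish still holding the tray still and level over the shelf, about a hand's breadth (between 4 and 15 cm) clear of the tiles so that they can be wiped, and leave everything else on the shelf as it is.

Things in the scene. Friction and masses are not known exactly. Their poses are not given: they have to be found in the camera images.
- shelf: Mosaic-tiled shelf slab, fixed: 360 mm deep (its x) by 860 mm wide (its y), 30 mm high; origin at the centre of its underside, so the tiled top is 30 mm above it. x points away from the robot to the low tiled upstand (86 mm) at the far edge, y along the shelf to the left, z up. It may stand a few degrees askew to the robot.
- mirror (a point): Centre of the upright chrome frame (160 mm wide, 200 mm high, made of 10 mm tube) of the flap mirror, which is fixed on the tiled cheek at the right-hand (-y) end of the shelf; about 0.19 m above the table.
- mirror_edge (a point): Middle of the free upright edge of the hinged mirror glass (about 140 mm wide, 165 mm high), which stands partly open from its frame towards the shelf. To be left as it is.
- tray: Bamboo tray, loose, about 0.36 kg: 268 mm long (its x), 160 mm broad (its y), 4 mm floor; origin at the centre of its underside, z up. At +x the round steel soap dish; at -x two compartments running along y: the outer, wide one for the comb, and a narrow one (x -84 to -60 mm) with the nail file. At the start x points roughly along the shelf's x (dish to the wall). About 60 N of grip holds it level.
- handle (a point): Middle of the tray's carrying handle, on the tray's z axis, 63 mm above its underside: a flat bar along the tray's y, 12 mm thick (tray's x), 18 mm high (54 to 72 mm above the underside), 116 mm long, on 10 mm posts at y = +-50 mm; free space under the bar. Axes as the tray's.
- comb_slot (a point): Centre of the floor of the comb's compartment, 109 mm from the tray's origin towards -x, 4 mm above its underside: inside 42 mm (tray's x) by 152 mm (tray's y), within ridges 4 mm thick and 6 mm high (tops 10 mm above the underside). Axes as the tray's.
- dish (a point): Where the centre of the soap ball is when it lies in the middle of the dish: 80 mm from the tray's origin towards its +x, 26 mm above its underside. The round dish is 90 mm wide inside and about 8 mm deep, shallow in the middle and steeper to its rim (4 degrees, then 10, then 17). Axes as the tray's.
- soap: A loose round ball of cream-white soap, 40 mm in diameter, about 42 g, lying in the dish; the origin is its centre. It rolls if the tray is tilted by some 6 degrees or jerked. Not to be touched.
- comb: The flat tortoiseshell-coloured plastic comb, loose, 25 g: 128 mm long (its x), 28 mm wide (its y, spine on the +y side), 6 mm thick, lying flat on the shelf; origin at the centre of its underside, z up. It is solid enough to be taken across its width; either way round is right in the compartment.
- nail_file: Flat steel nail file, 120 mm long (its y), 14 mm wide, 4 mm thick, lying in the tray's narrow compartment; origin at the centre of its underside. It stays there.
- toothbrush: White toothbrush, 170 mm long (its x), 11 mm wide, about 16 mm high at the head, lying on the shelf near the comb; origin near its middle. Bystander.
- bottle: Cobalt glass bottle with a steel cap, 60 mm in diameter, 130 mm high, standing; origin at the centre of its underside. Bystander.
- mug: Stainless steel shaving mug with a handle on its +y side, 76 mm in diameter, 80 mm high, standing; origin at the centre of its underside. Bystander.
- shaving_brush: Shaving brush standing on its black handle, 40 mm in diameter, 104 mm high; origin at the centre of its underside. Bystander.
- cream_jar: White cream jar, 52 mm in diameter, 40 mm high, standing near the upstand; origin at the centre of its underside. Bystander.
- pomade_tin: Aluminium tin, 50 mm in diameter, 30 mm high, standing near the front edge; origin at the centre of its underside. Bystander.
Things that resemble listed ones, but are neither listed nor needed, are in the scene too. Leave any yellow look-alike of the comb alone.

How it is judged:
By the outcome, as a careful person would: the job done as asked, in the order asked, and still so for the second after the job is handed in, while the arm keeps its last pose, push and grip.
It also fails if it takes over 53 s, if anything falls off the work surface, if the arm or the gripper's body presses on something with over 40 N, if the wrist force passes 120 N, or if a joint passes its speed limit or range.

## Robot

A 7-joint arm with a two-finger parallel gripper is mounted at the origin on the work surface. World frame = base frame: x ahead of the robot, y to its left, z up, the work surface at z = 0. Lengths are in m, angles in rad, forces in N, time in s.
With the tool pointing down it reaches from about 0.35 to 0.9 m from the base axis. Payload 8.1 kg.
Tool frame: the origin (TCP) lies on the centre line of the jaws, within the pads' length; the fingertips stand 19 mm ahead of it and the grasp point (between the pads) is the TCP (arm.tip_reach is the distance from the TCP to the fingertips, in m); z points along the fingers, y is the line along which they close (so a half turn about z gives the same grasp; the last joint's range is limited). The gripper opens to 92 mm and grips with 3 to 60 N. Pads are 19 mm wide; open, the fingers measure 130 mm over their backs; the gripper's body (75 mm by 190 mm) begins 47 mm behind the grasp point.
Start: joints at [-1.342, 0.434, 0.025, 1.573, -0.012, 1.134, -0.075], TCP at [0.204, 0.591, 0.246] pointing down, gripper open.
Joint ranges: [-2.62, 2.62], [-0.44, 2.09], [-1.27, 1.32], [0.08, 2.57], [-1.32, 4.46], [0.12, 2], [-2.74, 2.74]. Speed limits (rad/s): [2.22, 2.22, 3.01, 3.01, 3.14, 3.14, 3.14].

## Interface

Orientations are given as a rotation vector (axis times angle).
In Python, from cell import arm gives the robot as it stands.
- The arm moves only by the tool arm_command, never from a script. Its argument "targets" is a list that holds one entry, the list of rows, each a list of 6 numbers: the shift along the tool's x, y, z in m, then the turn, a rotation vector about the tool's x, y, z in rad. A call has 1 to 10 rows; each row shifts and turns the commanded pose from where the row before left it, along the tool's axes as they then stand; what a row does not reach is not made up. A row lasts 1/8 s, in which the tool goes at most 62.5 mm and 10.7 degrees, less where a joint would pass 70% of its speed; a pose out of reach is approached as far as the arm can. A call with a gripper value outside its range is refused whole. "jaw" is the finger opening in m, from 0 to 0.0918, set as the call begins (left out, the last holds). The fingers move at their own pace and stop on an object; "newtons" is the grip in N (left out, the last holds). Time passes only in rows, so rows that do not move let the fingers close. It gives the time, the measured TCP pose, the force, the opening and the grip force at its end, in the units of the state.
- arm.observe(): the state, without advancing time (a new reading comes with each control period).
- arm.get_image(name): name is "side" or "top" or "wrist"; returns a dict with "pixels" (400x640x3 uint8, red, green, blue), "z_map" (400x640 float32, m along the optical axis (not along the pixel's ray), 0 where there is no reading), "fx", "fy", "cx", "cy" (pixels), "xyz" and "rotation" of the camera in the world; the wrist camera has in their place "T_tool_cam" (4x4, takes a point from camera to tool coordinates, whose origin is the TCP and whose axes are the flange's). Camera axes: x right, y down, z forward; pixel columns grow to the right and rows downward; lengths in m; the calibration is good to about 2 mm. A picture is of the moment at which its call begins: read the wrist's pose just before it.
- arm.sign_off(): hands the job in; it is judged then, once.
The state is a dict: "clock": time; "joints": joint angles; "dq": joint speeds; "joint_efforts": joint torques, N m; "position": TCP position; "ee_rot": TCP orientation; "force": force on the tool from outside, world axes, zero at the start; "ft_torque": the same for the moment, N m; "width": opening from 0.0 (shut) to 1.0 (fully open); "gripper_force": force on a finger pad.
Only numpy, scipy, OpenCV 4.12 (cv2) and the standard library are available. Lean on these libraries where they do the work, as an engineer would, in place of code of your own. Each camera call takes 0.05 s, during which the arm holds its last target. There are 200 camera calls.

## Working session

There is one attempt and no reset: what is moved stays moved. The work goes in short steps, Python scripts to look and compute and a tool call to move; the robot and the scene stay as the last step left them, time stands still between calls to the robot, and variables do not carry over. Pictures are saved under pics/ and viewed, at most 10 in all, crops included, and the job is handed in when it is done.

Besides the shell and the picture viewer there is one more tool, called after "Emit:" as name(argument=value, ...), one argument or row to a line, values as JSON. arm_command: Moves the arm, as the interface text tells. Its arguments: {"type":"object","properties":{"targets":{"type":"array","items":{"type":"array","items":{"type":"array","items":{"type":"number"}}}},"jaw":{"type":"number"},"newtons":{"type":"number"}},"required":["targets"]}

```bash
mkdir -p pics; ls; cat > h.py <<'E'
import numpy as np, cv2, pickle
from scipy.spatial.transform import Rotation as R
from cell import arm
def cam(name):
    s=arm.observe(); g=arm.get_image(name)
    if 'T_tool_cam' in g:
        T=np.eye(4); T[:3,:3]=R.from_rotvec(s['ee_rot']).as_matrix(); T[:3,3]=s['position']
        T=T@np.array(g['T_tool_cam'])
    else:
        T=np.eye(4); r=np.array(g['rotation']); T[:3,:3]=r if r.shape==(3,3) else R.from_rotvec(r).as_matrix(); T[:3,3]=g['xyz']
    g['T']=T; return g
def save(g,n): cv2.imwrite(n,cv2.cvtColor(g['pixels'],cv2.COLOR_RGB2BGR))
def cloud(g):
    z=g['z_map']; v,u=np.indices(z.shape)
    p=np.stack([(u-g['cx'])/g['fx']*z,(v-g['cy'])/g['fy']*z,z],-1)
    return p@g['T'][:3,:3].T+g['T'][:3,3]
def plane(g,uv,h):
    uv=np.atleast_2d(uv).astype(float)
    d=np.c_[(uv[:,0]-g['cx'])/g['fx'],(uv[:,1]-g['cy'])/g['fy'],np.ones(len(uv))]@g['T'][:3,:3].T
    o=g['T'][:3,3]; return o+d*((h-o[2])/d[:,2])[:,None]
E
python3 - <<'E'
from h import *
s=arm.observe(); print({k:np.round(v,3) for k,v in s.items()})
for n in('top','side','wrist'):
    g=cam(n); save(g,f'pics/{n}0.png'); pickle.dump(g,open(n+'0.pkl','wb')); print(n,np.round(g['T'],3).tolist(),g['fx'],g['cx'],g['cy'])
E
```

```text
pics
{'clock': np.float64(0.0), 'joints': array([-1.342,  0.435,  0.025,  1.574, -0.012,  1.134, -0.075]), 'dq': array([-0.001, -0.001, -0.001,  0.001,  0.   , -0.   , -0.   ]), 'joint_efforts': array([ 0.0000e+00, -6.6788e+01,  9.8500e-01, -3.1446e+01, -6.0000e-02,
        4.3000e-02,  0.0000e+00]), 'position': array([0.203, 0.59 , 0.245]), 'ee_rot': array([-5.190e-01, -3.098e+00,  2.000e-03]), 'force': array([ 0.726, -0.917, -0.084]), 'ft_torque': array([0.073, 0.029, 0.027]), 'gripper_force': np.float64(0.0), 'width': np.float64(0.997)}
top [[0.006, -0.975, 0.224, 0.239], [-1.0, -0.005, 0.003, -0.094], [-0.001, -0.224, -0.975, 1.377], [0.0, 0.0, 0.0, 1.0]] 444.3021101309282 316.1004690192419 200.71509539989026
side [[0.73, -0.394, 0.559, -0.291], [-0.684, -0.436, 0.585, -0.899], [0.013, -0.809, -0.587, 0.956], [0.0, 0.0, 0.0, 1.0]] 479.7323420770803 316.76203277506625 195.32922169633162
wrist [[0.326, 0.912, 0.248, 0.137], [0.945, -0.314, -0.087, 0.613], [-0.001, 0.263, -0.965, 0.384], [0.0, 0.0, 0.0, 1.0]] 289.0093596554529 323.0262182842916 205.69872886406648
```

View pics/top0.png

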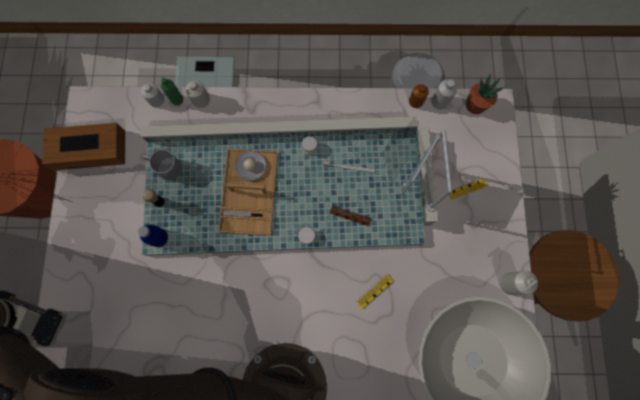

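View pics/side0.png

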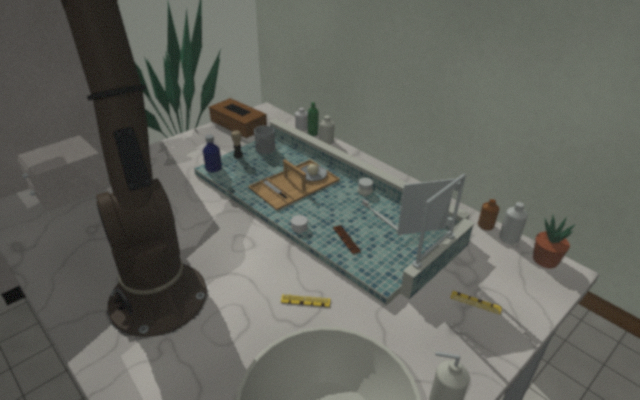

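The top view shows the tray at about px (248,192), with soap (250,165), dark-red comb (350,215), toothbrush (348,167), pomade tin (307,235) and jar (309,145). The mug, brush and bottle are at left and the mirror at (440,165). The side view agrees: comb (346,239), tray (295,185).

```bash
python3 - <<'E'
from h import *
def big(m,n=1):
    k,l,st,c=cv2.connectedComponentsWithStats(m.astype(np.uint8)); o=np.argsort(-st[1:,4])[:n]+1
    return [l==i for i in o]
boxes=dict(top=dict(shelf=(140,130,425,255),comb=(325,200,378,228),tray=(215,145,285,240)),side=dict(shelf=(190,120,420,300),comb=(325,220,365,260),tray=(245,150,345,212)))
for n in('top','side'):
    g=pickle.load(open(n+'0.pkl','rb')); P=cloud(g); hsv=cv2.cvtColor(g['pixels'],cv2.COLOR_RGB2HSV)
    H,S,V=[hsv[...,i].astype(int) for i in range(3)]
    def sub(b): m=np.zeros(H.shape,bool); x0,y0,x1,y1=b; m[y0:y1,x0:x1]=1; return m
    teal=(H>70)&(H<105)&(S>40)&sub(boxes[n]['shelf']); 
    zt=np.median(P[teal][:,2]); print(n,'tile z',zt)
    teal=cv2.morphologyEx((teal&(abs(P[...,2]-zt)<.01)).astype(np.uint8),cv2.MORPH_CLOSE,np.ones((5,5)))
    r=cv2.minAreaRect(P[big(teal)[0]][:,:2].astype(np.float32)); print(' shelf rect',np.round(r[0],4),np.round(r[1],4),r[2])
    red=((H<14)|(H>170))&(S>80)&sub(boxes[n]['comb']); m=big(red)[0]; p=P[m]
    c=plane(g,np.argwhere(m)[:,::-1],.036); r=cv2.minAreaRect(c[:,:2].astype(np.float32))
    print(' comb n',m.sum(),'z med',np.median(p[:,2]),'mean',c.mean(0).round(4),np.round(r[0],4),np.round(r[1],4),r[2], 'hsv',np.median(hsv[m],0))
    wood=(H>8)&(H<25)&(S>60)&sub(boxes[n]['tray']); m=big(cv2.morphologyEx(wood.astype(np.uint8),cv2.MORPH_CLOSE,np.ones((3,3))))[0]
    m2=m&(P[...,2]<.05); r=cv2.minAreaRect(P[m2][:,:2].astype(np.float32)); print(' tray',np.round(r[0],4),np.round(r[1],4),r[2],'z',np.median(P[m2][:,2]))
    h=m&(P[...,2]>.085)&(P[...,2]<.12); r=cv2.minAreaRect(P[h][:,:2].astype(np.float32)); print(' handle',h.sum(),np.round(r[0],4),np.round(r[1],4),r[2],np.percentile(P[h][:,2],[50,95]) if h.sum() else '')
    # other objects above .04
    if n=='top':
        m=(P[...,2]>.055)&(P[...,2]<.4)&sub((130,85,500,260))
        k,l,st,c=cv2.connectedComponentsWithStats(m.astype(np.uint8))
        for i in range(1,k):
            if st[i,4]>15: q=P[l==i]; print('  obj',c[i].round(),st[i,4],q.min(0).round(3),q.max(0).round(3))
E
```

```text
top tile z 0.030927867906261675
 shelf rect [0.4991 0.0101] [0.5277 0.8603] 2.3854129314422607
 comb n 252 z med 0.03495378175892383 mean [ 0.4984 -0.1983  0.036 ] [ 0.501  -0.1947] [0.1241 0.0238] 72.02252197265625 hsv [ 11. 125.  61.]
 tray [0.5779 0.1221] [0.1637 0.2687] 86.69424438476562 z 0.03507128115240454
 handle 183 [0.5785 0.1207] [0.1158 0.014 ] 86.96295166015625 [0.10040152 0.10591034]
  obj [150.  92.] 233 [0.872 0.42  0.055] [0.922 0.475 0.095]
  obj [170.  90.] 185 [0.877 0.354 0.055] [0.91  0.397 0.124]
  obj [196.  92.] 272 [0.869 0.267 0.055] [0.912 0.326 0.119]
  obj [420.  92.] 222 [ 0.872 -0.445  0.056] [ 0.923 -0.396  0.103]
  obj [446.  92.] 309 [ 0.868 -0.53   0.055] [ 0.916 -0.472  0.133]
  obj [483.  96.] 595 [ 0.845 -0.667  0.055] [ 0.925 -0.577  0.14 ]
  obj [329. 142.] 5468 [ 0.476 -0.451  0.055] [0.81  0.453 0.298]
  obj [309. 144.] 179 [ 0.7   -0.089  0.059] [ 0.747 -0.045  0.079]
  obj [163. 163.] 488 [0.612 0.333 0.055] [0.688 0.44  0.117]
  obj [250. 164.] 129 [0.638 0.096 0.056] [0.677 0.134 0.083]
  obj [246. 186.] 201 [0.569 0.063 0.056] [0.586 0.179 0.108]
  obj [152. 196.] 201 [0.524 0.376 0.055] [0.56  0.412 0.138]
  obj [152. 235.] 478 [0.4   0.356 0.055] [0.459 0.416 0.164]
  obj [307. 235.] 204 [ 0.413 -0.084  0.055] [ 0.461 -0.039  0.067]
side tile z 0.030169562633272973
 shelf rect [ 0.3588 -0.3073] [1.6449 0.6187] 62.924476623535156
 comb n 195 z med 0.03466883558824352 mean [ 0.5002 -0.1975  0.036 ] [ 0.5009 -0.1953] [0.1208 0.0226] 71.44805908203125 hsv [ 11. 115.  64.]
 tray [0.5763 0.1322] [0.189  0.2742] 87.14949035644531 z 0.034518130630223354
 handle 133 [0.5751 0.1244] [0.1216 0.0199] 84.39628601074219 [0.09841044 0.10318643]
```

```bash
python3 - <<'E'
from h import *
g=pickle.load(open('top0.pkl','rb'))
im=cv2.cvtColor(g['pixels'],cv2.COLOR_RGB2BGR)[130:255,140:470]
cv2.imwrite('pics/topcrop.png',np.clip(cv2.resize(im,(800,303),interpolation=3)*1.6,0,255))
E
```

```text
[ WARN:0@0.189] global loadsave.cpp:1063 imwrite_ Unsupported depth image for selected encoder is fallbacked to CV_8U.
```

View pics/topcrop.png

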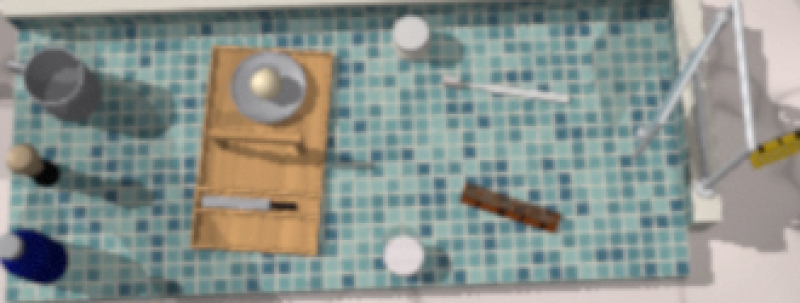

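The brightened crop shows a tray with the handle bar at crop (255,145), soap centred in the dish, the nail file in its compartment, and the wide compartment empty at (258,232). The comb is at (510,207) and the mirror's free edge at (640,130). I'll move above the comb now.

```bash
cat >> h.py <<'E'
def go(x,y,z,yaw,s=None):
    "shift in present tool axes, then tilt correction+turn, to reach xyz with tool down and tool y at yaw (deg)"
    s=s or arm.observe(); Q=R.from_rotvec(s['ee_rot']); p=np.array(s['position'])
    M=Q.as_matrix(); cy=np.degrees(np.arctan2(M[1,1],M[0,1])); a=np.radians(yaw)
    ty=np.array([np.cos(a),np.sin(a),0]); tz=np.array([0,0,-1.]); D=np.c_[np.cross(ty,tz),ty,tz]
    print('t %.2f'%s['clock'],'pos',p.round(4),'yaw %.2f'%cy,'shift',(M.T@(np.array([x,y,z])-p)).round(4),'turn',(Q.inv()*R.from_matrix(D)).as_rotvec().round(4),'F',np.round(s['force'],1),'w',round(float(s['width'])*91.8,1),'gf',s['gripper_force'])
E
python3 -c "
from h import *
go(.47,-.19,.20,-18)"
```

```text
t 0.15 pos [0.2035 0.5906 0.2451] yaw 70.98 shift [-0.5063 -0.6511  0.046 ] turn [-8.0000e-04  1.0000e-03  1.5531e+00] F [0.5 0.6 1. ] w 92.0 gf 0.0
```

Emit:
arm_command(
  targets=[
    [[-0.03, -0.04, 0, 0, 0, 0], [-0.032, -0.042, 0, 0, 0, 0], [-0.032, -0.042, 0, 0, 0, 0], [-0.032, -0.042, 0, 0, 0, 0], [-0.032, -0.042, 0, 0, 0, 0], [-0.032, -0.042, 0, 0, 0, 0], [-0.032, -0.042, 0, 0, 0, 0], [-0.032, -0.042, 0, 0, 0, 0], [-0.032, -0.042, 0, 0, 0, 0], [-0.032, -0.042, 0, 0, 0, 0]],
  ],
  jaw=0.05,
)

```text
clock: 1.4
position: [0.3683, 0.0904, 0.2458]
ee_rot: [0.519, 3.098, 0.001]
force: [1.0, 0.5, -1.0]
width: 0.545
gripper_force: 0.0
```

Emit:
arm_command(
  targets=[
    [[-0.032, -0.04, 0.005, 0, 0, 0], [-0.032, -0.04, 0.005, 0, 0, 0], [-0.032, -0.04, 0.01, 0, 0, 0], [-0.032, -0.038, 0.01, 0, 0, 0], [-0.03, -0.036, 0.01, 0, 0, 0], [-0.03, -0.036, 0.006, 0, 0, 0], [0, 0, 0, 0, 0, 0.15], [0, 0, 0, 0, 0, 0.15], [0, 0, 0, 0, 0, 0.15], [0, 0, 0, 0, 0, 0.15]],
  ],
)

```text
clock: 2.65
position: [0.4707, -0.1865, 0.1995]
ee_rot: [-1.418, -2.803, -0.0]
force: [-0.6, -0.0, 0.1]
width: 0.541
gripper_force: 0.0
```

Emit:
arm_command(
  targets=[
    [[0, 0, 0, 0, 0, 0.155], [0, 0, 0, 0, 0, 0.155], [0, 0, 0, 0, 0, 0.155], [0, 0, 0, 0, 0, 0.16], [0, 0, 0, 0, 0, 0.165], [0, 0, 0, 0, 0, 0.163], [0, 0, 0, 0, 0, 0], [0, 0, 0, 0, 0, 0]],
  ],
)

```text
clock: 3.65
position: [0.4708, -0.1865, 0.1996]
ee_rot: [-2.538, -1.851, 0.0]
force: [0.6, 0.5, -0.2]
width: 0.543
gripper_force: 0.0
```

```bash
cat > w.py <<'E'
import sys
from h import *
g=cam('wrist'); pickle.dump(g,open(sys.argv[1]+'.pkl','wb')); save(g,f'pics/{sys.argv[1]}.png')
hsv=cv2.cvtColor(g['pixels'],cv2.COLOR_RGB2HSV); H,S,V=[hsv[...,i].astype(int) for i in range(3)]; P=cloud(g)
teal=(H>70)&(H<105)&(S>40)&(P[...,2]<.05)&(P[...,2]>.01); print('tile z',np.median(P[teal][:,2]), np.linalg.lstsq(np.c_[P[teal][:,:2],np.ones(teal.sum())],P[teal][:,2],rcond=None)[0])
m=((H<14)|(H>170))&(S>80)&(P[...,2]<.06)
k,l,st,c=cv2.connectedComponentsWithStats(cv2.morphologyEx(m.astype(np.uint8),cv2.MORPH_CLOSE,np.ones((5,5)))); i=np.argmax(st[1:,4])+1
q=P[l==i]; uv=np.argwhere(l==i)[:,::-1]; zt=np.median(q[:,2]); r=cv2.minAreaRect(plane(g,uv,zt)[:,:2].astype(np.float32)); print('comb',c[i],st[i],'z',np.percentile(q[:,2],[5,50,90]),np.round(r[0],4),np.round(r[1],4),r[2])
E
python3 w.py w1; python3 -c "
from h import *
go(.5,-.195,.12,-18)"
```

```text
tile z 0.030220682927326686 [ 0.00651245 -0.0001313   0.02677362]
comb [352.84799461 187.78867543] [ 339  131   30  117 2967] z [0.02971321 0.03486709 0.03620595] [ 0.502  -0.1939] [0.1274 0.0274] 71.80928802490234
t 3.70 pos [ 0.4708 -0.1865  0.1997] yaw -17.82 shift [0.0009 0.0303 0.0797] turn [-0.0001 -0.0001  0.0032] F [-0.2  0.5 -0.7] w 49.9 gf 0.0
```

View pics/w1.png

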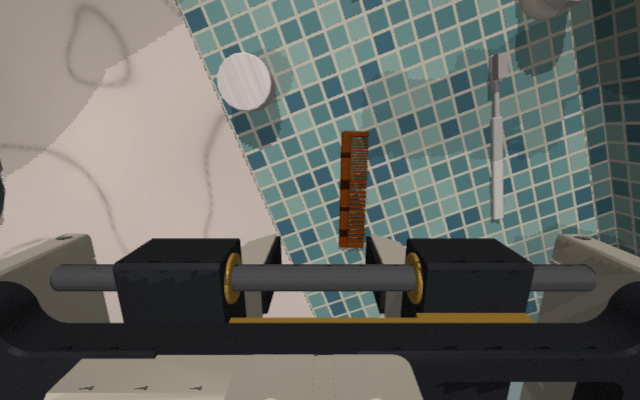

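The wrist view shows the comb clear of its neighbours at px (353,188), toothbrush 140 px to its right.

Emit:
arm_command(
  targets=[
    [[0.002, 0.0315, 0.02, 0, 0, 0.003], [0, 0, 0.03, 0, 0, 0], [0, 0, 0.03, 0, 0, 0], [0, 0, 0.03, 0, 0, 0], [0, 0, 0.02, 0, 0, 0], [0, 0, 0.01, 0, 0, 0], [0, 0, 0.0055, 0, 0, 0], [0, 0, 0.0025, 0, 0, 0], [0, 0, 0, 0, 0, 0]],
  ],
)

```text
clock: 4.82
position: [0.5018, -0.1945, 0.0521]
ee_rot: [2.544, 1.843, 0.001]
force: [0.5, 0.5, 0.2]
width: 0.546
gripper_force: 0.0
```

Emit:
arm_command(
  targets=[
    [[0, 0, 0, 0, 0, 0], [0, 0, 0, 0, 0, 0], [0, 0, 0, 0, 0, 0], [0, 0, 0, 0, 0, 0], [0, 0, 0, 0, 0, 0]],
  ],
  jaw=0.015,
  newtons=15,
)

```text
clock: 5.45
position: [0.5016, -0.1944, 0.0519]
ee_rot: [2.544, 1.843, 0.0]
force: [-0.3, 0.7, 3.5]
width: 0.298
gripper_force: 15.0
```

Emit:
arm_command(
  targets=[
    [[0, 0, -0.01, 0, 0, 0], [0, 0, -0.03, 0, 0, 0], [0, 0, -0.04, 0, 0, 0], [0, 0, -0.03, 0, 0, 0], [0, 0, 0, 0, 0, 0]],
  ],
)

```text
clock: 6.08
position: [0.5025, -0.1951, 0.164]
ee_rot: [2.542, 1.841, 0.004]
force: [0.7, 0.1, -0.5]
width: 0.299
gripper_force: 15.0
```

Emit:
arm_command(
  targets=[
    [[0.026, -0.01, 0, 0, 0, 0], [0.045, -0.02, 0, 0, 0, 0], [0.045, -0.02, 0, 0, 0, 0], [0.045, -0.02, 0, 0, 0, 0], [0.045, -0.02, 0, 0, 0, 0], [0.045, -0.02, 0, 0, 0, 0], [0.045, -0.02, 0, 0, 0, -0.08], [0, 0, 0, 0, 0, -0.1], [0, 0, 0, 0, 0, -0.082], [0, 0, 0, 0, 0, 0]],
  ],
)

```text
clock: 7.32
position: [0.4697, 0.1274, 0.1613]
ee_rot: [-2.282, -2.159, 0.001]
force: [-0.7, -0.3, -0.1]
width: 0.299
gripper_force: 15.0
```

```bash
python3 w.py w2; python3 - <<'E'
from h import *
go(.4697,.127,.08,-3)
g=cam('side'); save(g,'pics/s2.png')
E
```

```text
tile z 0.030201695977755627 [ 0.00272406 -0.00450529  0.02989185]
comb [341.5 172. ] [335 172  14   1  14] z [0.03332933 0.0344503  0.04007013] [0.4883 0.1564] [0.    0.012] 86.8454818725586
t 7.38 pos [0.4698 0.1272 0.1614] yaw -3.27 shift [-0.0002 -0.0001  0.0814] turn [-0.0007  0.0001 -0.0047] F [-0.5 -0.8 -0.6] w 27.7 gf 14.999653100967407
```

View pics/w2.png

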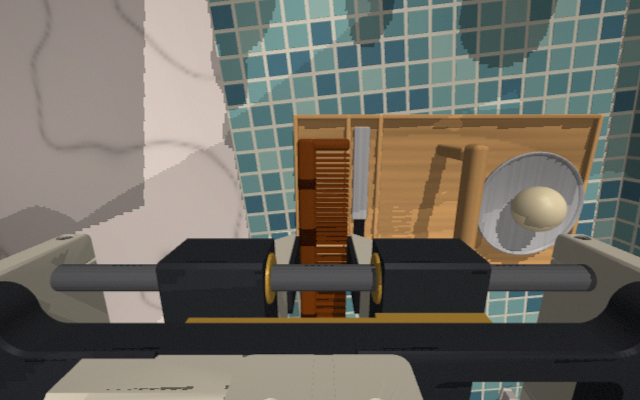

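The wrist view shows the comb hanging straight over the wide compartment; tray corners at px (297,116) and (600,116), ridge between the compartments near col 350, soap at (540,208). I'll check the tray edges against these.

```bash
python3 - <<'E'
from h import *
g=pickle.load(open('w2.pkl','rb')); P=cloud(g); hsv=cv2.cvtColor(g['pixels'],cv2.COLOR_RGB2HSV); H,S,V=[hsv[...,i].astype(int) for i in range(3)]
wood=(H>8)&(H<25)&(S>80)&(V>60)&(P[...,2]<.05)
wood[230:]=0
# outer edges of wood: per-row leftmost, per-column topmost, on plane of ridge top
for nm,pts in (('left',[(np.flatnonzero(wood[r])[0],r) for r in range(122,228,3)]),('top',[(c,np.flatnonzero(wood[:,c])[0]) for c in range(310,590,6)]),('right',[(np.flatnonzero(wood[r])[-1],r) for r in range(122,150,2)])):
    q=plane(g,pts,.040); zz=[P[v,u,2] for u,v in pts]
    vx,vy,x0,y0=cv2.fitLine(q[:,:2].astype(np.float32),cv2.DIST_HUBER,0,.01,.01).ravel()
    print(nm,'mid',(x0,y0),'ang',np.degrees(np.arctan2(vy,vx)),'z',np.median(zz),pts[0],pts[-1])
c=(H>=0)&(P[...,2]>.125)&(P[...,2]<.16); c[:,:290]=0;c[:,360:]=0;c[:130]=0;c[236:]=0
q=P[c]; print('comb',c.sum(),'z',np.percentile(q[:,2],[5,50,95]),cv2.minAreaRect(q[:,:2].astype(np.float32)), 'ymax',q[:,1].max())
# bar
b=wood|((P[...,2]>.08)&(P[...,2]<.115)); b=(P[...,2]>.095)&(P[...,2]<.112)&(H<25); b[230:]=0
q=P[b]; print('bar',b.sum(),cv2.minAreaRect(q[:,:2].astype(np.float32)),np.percentile(q[:,2],[50,95]))
E
```

```text
left mid (np.float32(0.44529137), np.float32(0.15103577)) ang 86.76917 z 0.038848511761279736 (np.int64(294), 122) (np.int64(296), 227)
top mid (np.float32(0.58263993), np.float32(0.20211162)) ang -3.1719024 z 0.03950911650134625 (310, np.int64(115)) (586, np.int64(114))
right mid (np.float32(0.71293133), np.float32(0.17663245)) ang 87.19367 z 0.03971266061104753 (np.int64(601), 122) (np.int64(595), 148)
comb 4383 z [0.14128452 0.14447409 0.14595339] ((0.472638338804245, 0.16364020109176636), (0.05564502254128456, 0.03956924006342888), 86.71356201171875) ymax 0.19205919396040255
bar 1631 ((0.5783477425575256, 0.14910967648029327), (0.06256067007780075, 0.012152052484452724), 86.99211883544922) [0.1009923  0.10246214]
```

Emit:
arm_command(
  targets=[
    [[0, -0.002, 0.02, 0, 0, 0], [0, 0, 0.03, 0, 0, 0], [0, 0, 0.025, 0, 0, 0], [0, 0, 0.015, 0, 0, 0], [0, 0, 0.007, 0, 0, 0], [0, 0, 0.0035, 0, 0, 0], [0, 0, 0, 0, 0, 0], [0, 0, 0, 0, 0, 0]],
  ],
)

```text
clock: 8.43
position: [0.4686, 0.1276, 0.0617]
ee_rot: [2.282, 2.159, 0.001]
force: [-0.5, 0.0, -0.1]
width: 0.299
gripper_force: 15.0
```

Emit:
arm_command(
  targets=[
    [[0, 0, 0, 0, 0, 0], [0, 0, 0, 0, 0, 0], [0, 0, 0, 0, 0, 0]],
  ],
  jaw=0.038,
)

```text
clock: 8.8
position: [0.4683, 0.1275, 0.0613]
ee_rot: [-2.282, -2.16, -0.0]
force: [-0.6, -0.5, 1.1]
width: 0.412
gripper_force: 0.0
```

Emit:
arm_command(
  targets=[
    [[0, 0, -0.01, 0, 0, 0], [0, 0, -0.03, 0, 0, 0], [0, 0, -0.04, 0, 0, 0], [0, 0, -0.04, 0, 0, 0], [0, 0, 0, 0, 0, 0]],
  ],
)

```text
clock: 9.43
position: [0.4699, 0.1277, 0.1841]
ee_rot: [2.281, 2.159, 0.008]
force: [0.0, 1.0, -0.1]
width: 0.416
gripper_force: 0.0
```

```bash
python3 - <<'E'
from h import *
g=cam('wrist'); save(g,'pics/w3.png'); pickle.dump(g,open('w3.pkl','wb'))
go(.577,.122,.16,-3.1)
t=cam('top');pickle.dump(t,open('top3.pkl','wb'))
E
```

```text
t 9.47 pos [0.4688 0.1278 0.1825] yaw -3.13 shift [1.000e-04 1.083e-01 2.280e-02] turn [ 0.002  -0.0019 -0.0006] F [-1.   0.4  0.1] w 38.0 gf 0.0
```

View pics/w3.png

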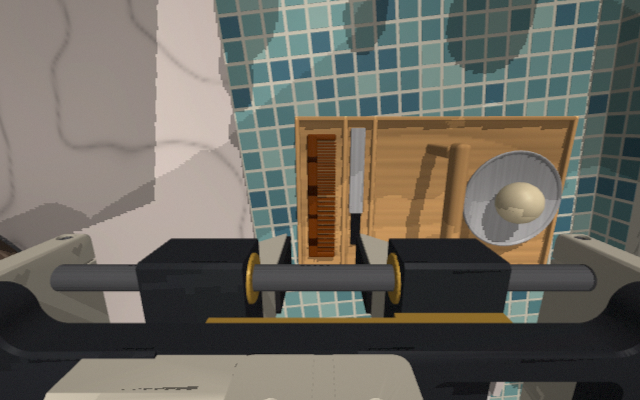

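The wrist view shows the comb lying flat inside the wide compartment (px 322,195), with file and soap undisturbed. Next the handle.

Emit:
arm_command(
  targets=[
    [[0, 0.03, 0, -0.0, 0, 0], [0, 0.045, 0, 0, 0, 0], [0, 0.0325, 0.01, 0, 0, 0], [0, 0, 0.03, 0, 0, 0], [0, 0, 0.025, 0, 0, 0], [0, 0, 0.015, 0, 0, 0], [0, 0, 0.008, 0, 0, 0], [0, 0, 0.0025, 0, 0, 0], [0, 0, 0, 0, 0, 0]],
  ],
)

```text
clock: 10.65
position: [0.5759, 0.1216, 0.0912]
ee_rot: [2.282, 2.159, 0.001]
force: [0.4, 0.2, 0.9]
width: 0.418
gripper_force: 0.0
```

```bash
python3 - <<'E'
from h import *
go(.577,.122,.093,-3.1)
g=cam('wrist'); save(g,'pics/w4.png'); P=cloud(g)
b=(P[...,2]>.095)&(P[...,2]<.106); hsv=cv2.cvtColor(g['pixels'],cv2.COLOR_RGB2HSV); b&=(hsv[...,0]<25)&(hsv[...,0]>8)&(hsv[...,1]>60)
b[235:]=0; q=P[b]; print(b.sum(),cv2.minAreaRect(q[:,:2].astype(np.float32)) if b.any() else '',np.percentile(q[:,2],[50,95]))
E
```

```text
t 10.65 pos [0.5759 0.1216 0.0912] yaw -3.15 shift [ 0.0004  0.0011 -0.0018] turn [ 0.0007 -0.0003 -0.0009] F [0.4 0.2 0.9] w 38.3 gf 0.0
2040 ((0.5798242092132568, 0.16089236736297607), (0.03901177644729614, 0.01197138987481594), 86.3528060913086) [0.10125313 0.1025486 ]
```

View pics/w4.png

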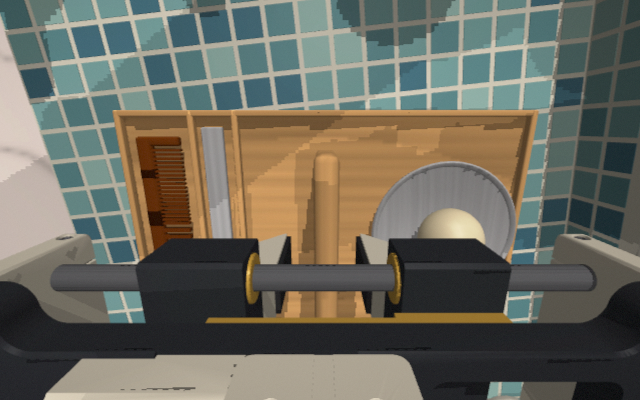

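The bar stands between the jaws at px col 327, jaw centre about 324, so I'll shift 1.5 mm toward +x and up a little, then grip.

Emit:
arm_command(
  targets=[
    [[0, 0.0015, -0.0015, 0, 0, 0], [0, 0, 0, 0, 0, 0]],
  ],
)

```text
clock: 10.95
position: [0.5775, 0.1216, 0.0928]
ee_rot: [2.281, 2.159, 0.001]
force: [-0.1, -0.5, -0.2]
width: 0.412
gripper_force: 0.0
```

Emit:
arm_command(
  targets=[
    [[0, 0, 0, 0, 0, 0], [0, 0, 0, 0, 0, 0], [0, 0, 0, 0, 0, 0], [0, 0, 0, 0, 0, 0]],
  ],
  jaw=0.005,
  newtons=8,
)

```text
clock: 11.45
position: [0.5771, 0.1214, 0.0922]
ee_rot: [2.282, 2.159, 0.0]
force: [1.0, 0.4, 0.1]
width: 0.131
gripper_force: 8.0
```

Emit:
arm_command(
  targets=[
    [[0, 0, 0, 0, 0, 0], [0, 0, 0, 0, 0, 0], [0, 0, 0, 0, 0, 0]],
  ],
  newtons=60,
)

```text
clock: 11.82
position: [0.5771, 0.1215, 0.0922]
ee_rot: [2.282, 2.159, 0.0]
force: [0.4, -1.1, -0.9]
width: 0.127
gripper_force: 60.0
```

Emit:
arm_command(
  targets=[
    [[0, 0, -0.001, 0, 0, 0], [0, 0, -0.002, 0, 0, 0], [0, 0, -0.003, 0, 0, 0], [0, 0, -0.004, 0, 0, 0], [0, 0, -0.005, 0, 0, 0], [0, 0, -0.005, 0, 0, 0], [0, 0, -0.004, 0, 0, 0], [0, 0, -0.003, 0, 0, 0], [0, 0, -0.002, 0, 0, 0], [0, 0, -0.001, 0, 0, 0]],
  ],
)

```text
clock: 13.08
position: [0.577, 0.1215, 0.1223]
ee_rot: [-2.282, -2.159, -0.0]
force: [-0.5, 0.5, -4.5]
width: 0.129
gripper_force: 60.0
```

```bash
cat > lv.py <<'E'
import sys
from h import *
go(.5771,.1215,.19,-87.6)
s=arm.observe(); zb=s['position'][2]-.0625
for n in sys.argv[1:]:
    g=cam(n); P=cloud(g); hsv=cv2.cvtColor(g['pixels'],cv2.COLOR_RGB2HSV)
    w=(hsv[...,0]<25)&(hsv[...,0]>8)&(hsv[...,1]>70)&(abs(P[...,2]-zb-.004)<.02)&(np.hypot(P[...,0]-s['position'][0],P[...,1]-s['position'][1])<.16)
    if n=='wrist': w[232:]=0
    q=P[w]
    for _ in range(4):
        A=np.c_[q[:,:2]-s['position'][:2],np.ones(len(q))]; c=np.linalg.lstsq(A,q[:,2],rcond=None)[0]; r=abs(q[:,2]-A@c); q=q[r<max(.002,1.5*np.median(r))]
    print(n,w.sum(),'tilt deg dx,dy',np.degrees(c[:2]).round(2),'floor z at centre',c[2].round(4),'rect',cv2.minAreaRect(P[w][:,:2].astype(np.float32)))
    hy=(hsv[...,0]>15)&(hsv[...,0]<35)&(hsv[...,1]<110)&(hsv[...,2]>110)&(P[...,2]>zb+.028)&(P[...,2]<zb+.055)&(np.hypot(P[...,0]-s['position'][0],P[...,1]-s['position'][1])<.16)&(np.hypot(P[...,0]-s['position'][0],P[...,1]-s['position'][1])>.045)
    if hy.sum()>10: print('  soap?',hy.sum(),P[hy].mean(0).round(4),np.hypot(*(P[hy].mean(0)[:2]-s['position'][:2])).round(4))
    save(g,'pics/lv_%s_%d.png'%(n,s['clock']*100))
E
python3 lv.py wrist top side
```

```text
t 13.07 pos [0.577  0.1215 0.1223] yaw -3.15 shift [ 0.      0.0001 -0.0677] turn [-1.0000e-04 -0.0000e+00  1.4739e+00] F [-0.5  0.5 -4.5] w 11.8 gf 59.99858915805817
wrist 36477 tilt deg dx,dy [-0.23  0.26] floor z at centre 0.0639 rect ((0.5791986584663391, 0.16026602685451508), (0.08377472311258316, 0.26879003643989563), 86.9192123413086)
  soap? 2159 [0.6557 0.1263 0.0996] 0.0788
top 2158 tilt deg dx,dy [-0.88  0.23] floor z at centre 0.0656 rect ((0.5771507620811462, 0.12070530652999878), (0.1600564867258072, 0.2685072720050812), 86.64567565917969)
side 1568 tilt deg dx,dy [-0.97 -0.41] floor z at centre 0.0647 rect ((0.5773167610168457, 0.12087397277355194), (0.1671525537967682, 0.27121275663375854), 86.58570861816406)
  soap? 23 [0.645  0.1159 0.1025] 0.0682
```

Emit:
arm_command(
  targets=[
    [[0, 0, -0.002, 0, 0, 0], [0, 0, -0.004, 0, 0, 0], [0, 0, -0.007, 0, 0, 0], [0, 0, -0.009, 0, 0, 0], [0, 0, -0.01, 0, 0, 0], [0, 0, -0.01, 0, 0, 0], [0, 0, -0.009, 0, 0, 0], [0, 0, -0.006, 0, 0, 0], [0, 0, -0.003, 0, 0, 0], [0, 0, -0.001, 0, 0, 0]],
  ],
)

```text
clock: 14.48
position: [0.577, 0.1215, 0.1832]
ee_rot: [-2.282, -2.159, 0.0]
force: [-1.0, 0.2, -4.7]
width: 0.123
gripper_force: 60.0
```

Emit:
arm_command(
  targets=[
    [[0, 0, 0, 0, 0, 0], [0, 0, 0, 0, 0, 0.005], [0, 0, 0, 0, 0, 0.01], [0, 0, 0, 0, 0, 0.02], [0, 0, 0, 0, 0, 0.03], [0, 0, 0, 0, 0, 0.04], [0, 0, 0, 0, 0, 0.05], [0, 0, 0, 0, 0, 0.05], [0, 0, 0, 0, 0, 0.05], [0, 0, 0, 0, 0, 0.05]],
  ],
)

```text
clock: 15.72
position: [0.5771, 0.1215, 0.1832]
ee_rot: [2.586, 1.784, 0.0]
force: [0.8, 0.2, -4.6]
width: 0.127
gripper_force: 60.0
```

Emit:
arm_command(
  targets=[
    [[0, 0, 0, 0, 0, 0.05], [0, 0, 0, 0, 0, 0.05], [0, 0, 0, 0, 0, 0.05], [0, 0, 0, 0, 0, 0.05], [0, 0, 0, 0, 0, 0.05], [0, 0, 0, 0, 0, 0.05], [0, 0, 0, 0, 0, 0.05], [0, 0, 0, 0, 0, 0.05], [0, 0, 0, 0, 0, 0.05], [0, 0, 0, 0, 0, 0.05]],
  ],
)

```text
clock: 16.98
position: [0.5771, 0.1217, 0.1832]
ee_rot: [-2.947, -1.089, -0.0]
force: [-0.2, 0.6, -5.0]
width: 0.125
gripper_force: 60.0
```

Emit:
arm_command(
  targets=[
    [[0, 0, 0, 0, 0, 0.05], [0, 0, 0, 0, 0, 0.05], [0, 0, 0, 0, 0, 0.05], [0, 0, 0, 0, 0, 0.05], [0, 0, 0, 0, 0, 0.05], [0, 0, 0, 0, 0, 0.05], [0, 0, 0, 0, 0, 0.05], [0, 0, 0, 0, 0, 0.05], [0, 0, 0, 0, 0, 0.05], [0, 0, 0, 0, 0, 0.05]],
  ],
)

```text
clock: 18.23
position: [0.5771, 0.1218, 0.1832]
ee_rot: [-3.124, -0.326, -0.0]
force: [-0.5, -0.8, -4.3]
width: 0.127
gripper_force: 60.0
```

```bash
python3 lv.py wrist; python3 - <<'E'
from h import *
g=pickle.load(open('top0.pkl','rb')); hsv=cv2.cvtColor(g['pixels'],cv2.COLOR_RGB2HSV)
t=((hsv[...,0]>70)&(hsv[...,0]<105)&(hsv[...,1]>40)).astype(np.uint8); t[:130]=0;t[262:]=0
t=cv2.morphologyEx(t,cv2.MORPH_CLOSE,np.ones((5,5)))
q=plane(g,[(c,np.flatnonzero(t[:,c])[-1]) for c in range(185,415,3)],.03)
vx,vy,x0,y0=cv2.fitLine(q[:,:2].astype(np.float32),cv2.DIST_HUBER,0,.01,.01).ravel(); print('front edge dir',np.degrees(np.arctan2(vy,vx)),x0,y0)
E
```

```text
t 18.23 pos [0.5771 0.1218 0.1832] yaw -78.08 shift [-0.      0.0003 -0.0068] turn [-2.000e-04 -1.000e-04  1.661e-01] F [-0.5 -0.8 -4.3] w 11.7 gf 59.99802768230438
wrist 36385 tilt deg dx,dy [0.14 0.23] floor z at centre 0.1248 rect ((0.6154969334602356, 0.12945868074893951), (0.08373065292835236, 0.268642783164978), 11.927311897277832)
  soap? 2164 [0.6026 0.0467 0.1606] 0.0793
front edge dir -87.483604 0.40844688 -0.12192014
```

Emit:
arm_command(
  targets=[
    [[0, 0, 0, 0, 0, 0.02], [0, 0, 0, 0, 0, 0.03], [0, 0, 0, 0, 0, 0.035], [0, 0, 0, 0, 0, 0.035], [0, 0, 0, 0, 0, 0.025], [0, 0, 0, 0, 0, 0.015], [0, 0, 0, 0, 0, 0.005], [0, 0, 0, 0, 0, 0], [0, 0, 0, 0, 0, 0]],
  ],
)

```text
clock: 19.4
position: [0.5771, 0.1215, 0.1832]
ee_rot: [-3.141, -0.072, 0.0]
force: [0.6, 0.5, -5.3]
width: 0.122
gripper_force: 60.0
```

```bash
python3 lv.py wrist top; python3 - <<'E'
import cv2,glob,numpy as np
a=cv2.imread(sorted(glob.glob('pics/lv_top_*'))[-1])[120:265,130:470]; b=cv2.imread(sorted(glob.glob('pics/lv_wrist_*'))[-1])
a=cv2.convertScaleAbs(cv2.resize(a,(640,273),interpolation=3),alpha=1.6)
cv2.imwrite('pics/fin.png',np.vstack([a,b[:300]]))
E
```

```text
t 19.40 pos [0.5771 0.1215 0.1832] yaw -87.37 shift [ 0.     -0.     -0.0068] turn [-0.     0.     0.004] F [ 0.6  0.5 -5.3] w 11.2 gf 59.998687505722046
wrist 36429 tilt deg dx,dy [0.18 0.19] floor z at centre 0.1248 rect ((0.6163113117218018, 0.12287867814302444), (0.08387038111686707, 0.26865530014038086), 2.703031301498413)
  soap? 2163 [0.5902 0.0432 0.1606] 0.0794
top 2251 tilt deg dx,dy [0.1  0.62] floor z at centre 0.1265 rect ((0.5780695080757141, 0.1200580894947052), (0.1597619503736496, 0.26716744899749756), 2.87747859954834)
```

View pics/fin.png

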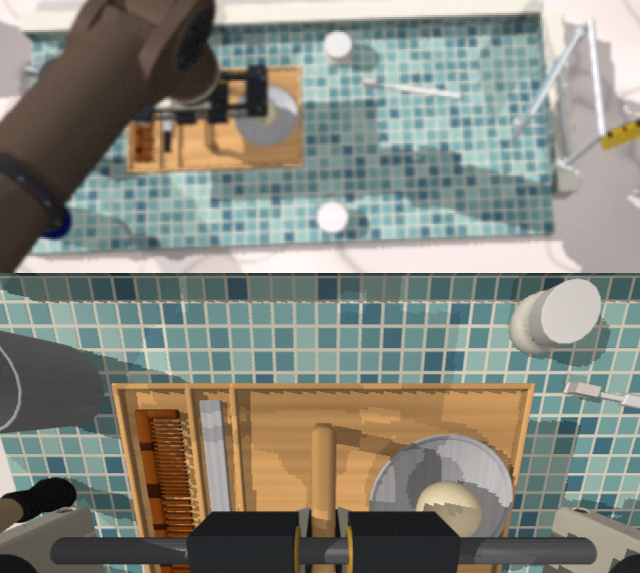

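The picture shows the tray level along the shelf, dish towards the mirror, with soap centred (px 447,505), comb and file in their compartments, and the visible bystanders unmoved.

```bash
python3 -c "
from cell import arm
print(arm.sign_off())"
```

```text
the job is handed in; nothing more can be done
None
```

The job is handed in: the comb lies flat in the wide compartment, and the arm holds the tray level about 9 cm above the tiles, along the shelf with its soap-dish end towards the mirror. The soap is centred and the file in place at the last look, about 19 s in; `arm.sign_off()` returned no verdict.

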